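Slide a sample carrier along the rail into its corner pocket

ROBOT

A 6-joint arm with a two-finger parallel gripper is mounted at the origin on a cart in front of the work surface, level with it; the furniture and walls round the work are solid. World frame = base frame: x ahead of the robot, y to its left, z up, the work surface at z = 0. Lengths are in m, angles in rad, forces in N, time in s.
With the tool pointing down it reaches from about 0.35 to 0.975 m from the base axis. Payload 4.9 kg.
Tool frame: the origin (TCP) lies at the very end of the fingers, on their centre line; the grasp point (between the pads) lies 19 mm behind it; z points along the fingers, y is the line along which they close (so a half turn about z gives the same grasp; the last joint's range is limited). The gripper opens to 85 mm and grips with 20 to 120 N. Pads are 22 mm wide; open, the fingers measure 114 mm over their backs; the gripper's body (76 mm by 85 mm) begins 54 mm behind the grasp point. The pads swing forward as they close: fully open they stand 13 mm farther back than shut.
Start: joints at [1.177, 0.053, 1.613, -0, 1.476, -0.119], TCP at [0.17, 0.602, 0.231] pointing down, gripper open.
Joint ranges: [-3.01, 3.01], [-1.01, 2.22], [0.06, 2.58], [-1.02, 4.17], [0.09, 2.62], [-3.14, 3.14]. Speed limits (rad/s): [2.57, 2.57, 3.14, 3.14, 3.14, 3.14].

INTERFACE

Orientations are given as a unit quaternion [w, x, y, z].
In Python, from plant import manip gives the robot as it stands.
- The arm moves only by the tool play_rows, never from a script. Its argument "series" is a list that holds one entry, the list of rows, each a list of 7 numbers: the shift along the world's x, y, z in m, then the turn, a rotation vector about the world's x, y, z in degrees, then the opening, from 0 (shut) to 1 (fully open). In form: [[[dx, dy, dz, rx, ry, rz, grip], ...]]. A call has 1 to 10 rows; each row shifts and turns the commanded pose from where the row before left it; what a row does not reach is not made up. A row lasts 1/10 s, in which the tool goes at most 50 mm and 8.59 degrees, less where a joint would pass 70% of its speed; a pose out of reach is approached as far as the arm can. A call with a gripper value outside its range is refused whole. The fingers move at their own pace and stop on an object; the grip force is fixed at half the most. Time passes only in rows, so rows that do not move let the fingers close. It gives the time, the measured TCP pose, the force, the opening and the grip force at its end, in the units of the state.
- manip.state(): the state, without advancing time (a new reading comes with each control period).
- manip.grab_frame(name): name is "scene" or "top" or "wrist"; returns a dict with "frame" (480x640x3 uint8, blue, green, red), "mtx" (3x3 intrinsics, pixels), "k1" (the pictures are not rectified: a ray, as slopes to the right and down, at radius r is drawn at 1 + k1 r^2 times it, then the intrinsics apply), "R" (3x3) and "t" (3): a world point X has camera coordinates R X + t. Camera axes: x right, y down, z forward; pixel columns grow to the right and rows downward; lengths in m; the calibration is good to about 2 mm. A picture is of the moment at which its call begins. There is no depth.
- manip.job_done(): hands the job in; it is judged then, once.
The state is a dict: "time": time; "joint_pos": joint angles; "joint_vel": joint speeds; "joint_efforts": joint torques, N m; "tool_pos": TCP position; "tool_rot": TCP orientation; "contact_force": force on the tool from outside, world axes, zero at the start; "ft_torque": the same for the moment, N m; "gripper_width": opening from 0.0 (shut) to 1.0 (fully open); "grasp_force": force on a finger pad.
Only numpy, scipy, OpenCV 4.12 (cv2) and the standard library are available. Lean on these libraries where they do the work, as an engineer would, in place of code of your own. Each camera call takes 0.05 s, during which the arm holds its last target. There are 200 camera calls.

TASK

Without gripping or lifting it, use the fingertips to push the loose oblong sample carrier on the dark alignment plate square against the plate's long rail, then slide it along the rail into the corner pocket, the end whose stop has a lip, until it sits flush against both the rail and that stop. Leave the crucibles, the brass fitting and the thumb screw standing where they are, and finish with the hand clear.

Things in the scene. Friction and masses are not known exactly. Their poses are not given: they have to be found in the camera images.
- plate: fixed dark steel plate 130 x 300 x 8 mm on the worktop, long side along its y. Origin: centre of its underside; z up; top at z = 8 mm. A straight aluminium rail 16 mm wide, 300 mm long and 14 mm high (top at z = 22 mm, with small screw heads 3 mm higher) stands along the far long side; the rail's inner face is at x = +45 mm and looks to the plate's -x.
- pocket_stop: fixed aluminium stop bar on the plate, square to the rail, near one end of it (plate's y = +120 or -120 mm: differs from run to run). Axes as the plate; origin on the plate's top (8 mm over the worktop), mid-thickness of the bar, at the plate's x = 0. Bar 12 mm thick (y -6 to +6), 14 mm high plus 3 mm screw heads, x -1 to +45 mm, where it meets the rail. It carries the lip, see lip.
- lip (a point): centre of the top of the stop's lip: 12 mm wide (x), 40 mm long (y), so it sticks out 14 mm from each side of the bar; 14 mm high. Pocket: corner of rail, bar and lip on the side of the plate's middle; 34 mm between lip and rail, 14 mm deep, entered only along the rail. Carrier flush in it: centre 33 mm from the stop's origin along y, at the plate's x = +30 mm; 40 mm of it stay outside the lip.
- plain_stop: fixed aluminium bar at the other end of the rail, the same size (46 x 12 x 14 mm), place and axes as the pocket stop's bar, but with no lip. Not the place for the carrier.
- carrier: loose steel oblong block 30 mm (its x) x 54 mm (its y, long side) x 16 mm high, three round marks in a row on top, 70 to 140 g; ends alike. Origin: centre of its underside, z up. It starts on the plate near its middle, 15 mm or more clear of the rail, turned up to about 0.4 rad from the rail's direction. It slides on the plate at a push of about 1 N.
- crucible: loose white crucible, 20 mm wide, 23 mm high, standing on the plate at one corner of its open side (in the plate's frame about x = -46 mm, y = +120 or -120 mm). Origin: centre of its underside. Leave it.
- fitting: loose brass fitting 14 x 16 x 27 mm standing on the plate at the other corner of its open side. Origin: centre of its underside. Leave it.
- crucible_2: loose white crucible, 20 mm wide, 23 mm high, standing on the worktop behind the rail (plate's x about +100 mm). Origin: centre of its underside. Leave it.
- thumbscrew: loose thumb screw 22 mm wide, 29 mm high, standing on its head on the worktop behind the rail (plate's x about +100 mm). Origin: centre of its underside. Leave it.
Not all that is in view belongs to the job. Leave any pink or turquoise look-alike of the carrier alone.

How it is judged:
On the way:
1. the carrier lies square against the rail (within 2.5 mm and 0.1 rad), still at least 15 mm short of the pocket's end stop (x of carrier in the frame of plate above 0.0275 m and angle between the y axis of carrier and the y axis of plate, either way round below 0.1 rad and (y of carrier in the frame of pocket_stop above 0.048 m or y of carrier in the frame of pocket_stop below -0.048 m)), for 0.2 s.
At the end, for the whole second after the job is handed in: the carrier rests flat on the plate in the lipped pocket, within 1.7 mm of flush with the rail, 2.2 mm of flush with the lipped stop and 0.06 rad of square; the bystanders stand within 10 mm of where they were (x of carrier in the frame of plate above 0.0283 m and y of carrier in the frame of pocket_stop between -0.0352 and 0.0352 m and angle between the y axis of carrier and the y axis of plate, either way round below 0.06 rad and z of carrier in the frame of plate between 0.005 and 0.0105 m and linear speed of carrier below 0.005 m/s and distance of each of crucible, fitting, crucible_2, thumbscrew from where it was at the start of the episode below 0.01 m and angle between each of crucible, fitting, crucible_2, thumbscrew's own z axis and vertical below 0.2 rad); the robot touches nothing.
It fails at once if the carrier is lifted more than 5 mm off the plate or tipped more than 0.25 rad (z of carrier in the frame of plate above 0.013 m or angle between carrier's own z axis and vertical above 0.25 rad).
It fails at once if the carrier is brought to the pocket away from the rail (more than 8 mm off it within 47 mm of the end) (y of carrier in the frame of pocket_stop between -0.08 and 0.08 m and x of carrier in the frame of plate below 0.022 m).
It fails at once if a crucible, the brass fitting or the thumb screw is shifted more than 10 mm or knocked over (distance of any of crucible, fitting, crucible_2, thumbscrew from where it was at the start of the episode above 0.01 m or angle between any of crucible, fitting, crucible_2, thumbscrew's own z axis and vertical above 0.3 rad).
It also fails if it takes over 64 s, if anything falls off the work surface, if the arm or the gripper's body presses on something with over 40 N, if the wrist force passes 120 N, or if a joint passes its speed limit or range.

## Working session

There is one attempt and no reset: what is moved stays moved. The work goes in short steps, Python scripts to look and compute and a tool call to move; the robot and the scene stay as the last step left them, time stands still between calls to the robot, and variables do not carry over. Pictures are saved under pics/ and viewed, at most 10 in all, crops included, and the job is handed in when it is done.

Besides the shell and the picture viewer there is one more tool, called after ">>>" as name([rows], argument=value, ...), one row to a line, values as JSON. play_rows: Moves the arm, as the interface text tells. Its arguments: {"type":"object","properties":{"series":{"type":"array"}},"required":["series"]}

```bash
mkdir -p pics; cat > h.py <<'E'
import numpy as np, cv2
from plant import manip
def grab(n):
    f=manip.grab_frame(n); return f
def px2w(f,uv,z):
    K=np.array(f["mtx"]);k=f["k1"];R=np.array(f["R"]);t=np.array(f["t"])
    d=cv2.undistortPoints(np.array(uv,float).reshape(-1,1,2),K,np.array([k,0,0,0.])).reshape(-1,2)
    r=np.c_[d,np.ones(len(d))]@R; c=-R.T@t
    return c+r*((z-c[2])/r[:,2])[:,None]
def w2px(f,X):
    return cv2.projectPoints(np.array(X,float).reshape(-1,1,3),cv2.Rodrigues(np.array(f["R"]))[0],np.array(f["t"],float),np.array(f["mtx"]),np.array([f["k1"],0,0,0.]))[0].reshape(-1,2)
E
python3 - <<'E'
from h import *
import pickle
for n in ("top","scene"):
    f=grab(n);cv2.imwrite(f"pics/{n}1.png",f["frame"]);pickle.dump(f,open(n+"1.pkl","wb"))
    print(n,f["k1"],(-np.array(f["R"]).T@np.array(f["t"])).round(3))
print(manip.state())
E
```

```text
top 0.017564467041761626 [0.477 0.213 0.885]
scene 0.03841938246485769 [-0.229  0.742  0.46 ]
{'time': 0.1, 'joint_pos': array([ 1.17699010e+00,  5.32985989e-02,  1.61415462e+00,  3.85356940e-05,
        1.47601344e+00, -1.19001455e-01]), 'joint_vel': array([ 0.00064172,  0.00168191, -0.001121  ,  0.00124562,  0.00041819,
        0.00080291]), 'joint_efforts': array([ 5.65121936e-04, -3.94904029e+01, -3.71362746e+01, -8.70994472e-05,
        3.89640976e-03, -2.23730513e-05]), 'tool_pos': array([0.16937113, 0.60102617, 0.23018239]), 'tool_rot': array([-2.56180023e-04,  1.36972210e-01,  9.90574447e-01, -9.01506905e-04]), 'contact_force': array([ 0.03324464,  0.45947404, -0.41966973]), 'ft_torque': array([-0.01405714,  0.01139951, -0.04438008]), 'grasp_force': 0.0, 'gripper_width': 0.9982184774232946}
```

View pics/top1.png

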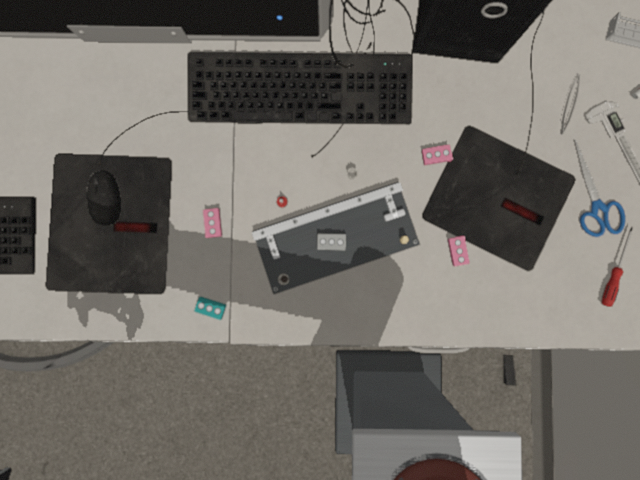

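```bash
python3 - <<'E'
from h import *
import pickle
f=pickle.load(open("top1.pkl","rb"))
print(w2px(f,[[.17,.6,.23],[0,0,0],[.4,.2,0]]))
c=f["frame"][140:305,240:430];cv2.imwrite("pics/crop1.png",cv2.convertScaleAbs(cv2.resize(c,None,fx=3.6,fy=3.6,interpolation=cv2.INTER_CUBIC),alpha=1.3))
E
```

```text
[[ 47.1047808  478.26638837]
 [437.66537968 516.55870339]
 [333.22615075 300.62971241]]
```

View pics/crop1.png

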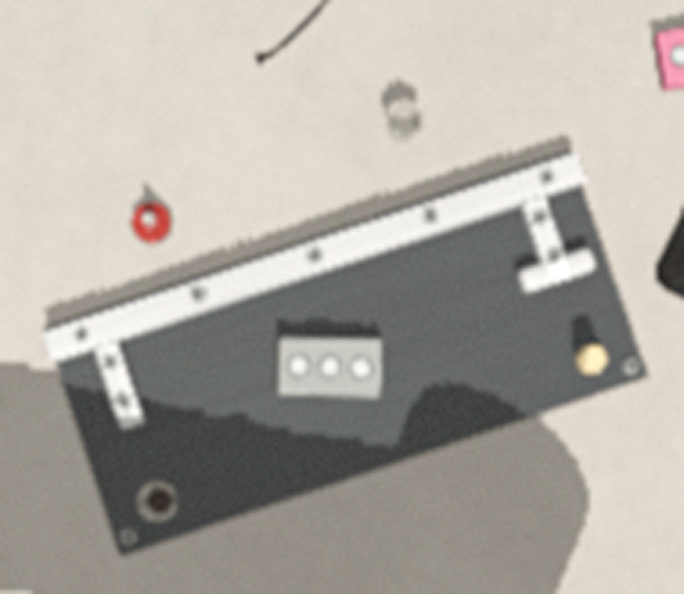

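View pics/scene1.png

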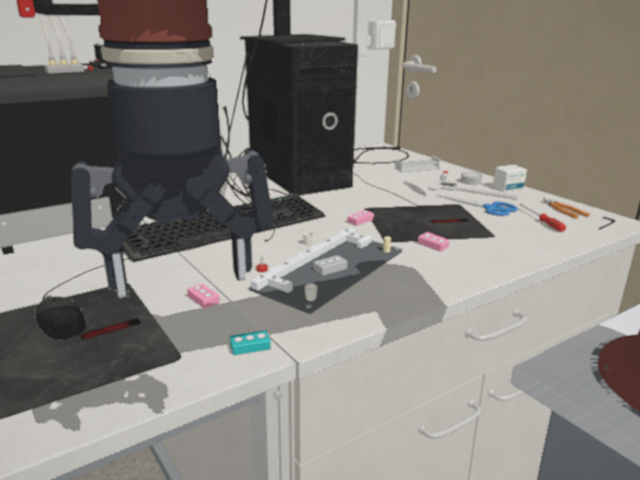

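```bash
cat >> h.py <<'E'
from scipy.optimize import least_squares
def tf(p,L):
    c,s=np.cos(p[2]),np.sin(p[2]);L=np.array(L,float)
    return np.c_[p[0]+c*L[:,0]-s*L[:,1],p[1]+s*L[:,0]+c*L[:,1],L[:,2]]
def fit(f,L,uv,p0):
    r=least_squares(lambda p:(w2px(f,tf(p,L))-uv).ravel(),p0,loss="soft_l1")
    return r.x,(w2px(f,tf(r.x,L))-uv).round(1)
E
python3 - <<'E'
from h import *
import pickle
f=pickle.load(open("top1.pkl","rb"))
C=lambda a:np.array(a,float)/3.6+[240,140]
m=1e-3
L=np.array([[-65,150,8],[-65,-150,8],[61,150,22],[61,-150,22],[45,-150,22],[5,-120,22]])*m
p,r=fit(f,L,C([[120,553],[648,375],[45,330],[570,155],[585,185],[557,271]]),[.5,.2,.3])
print("plate",p,r.tolist())
Lc=np.array([[15,27,16],[15,-27,16],[-15,-27,16],[-15,27,16],[0,0,16]])*m+[0,0,.008]
q,r=fit(f,Lc,C([[280,338],[383,340],[381,398],[278,395],[330,367]]),[.5,.2,0])
print("car",q,r.tolist())
d=q[:2]-p[:2];c,s=np.cos(p[2]),np.sin(p[2]);print("car in plate",[c*d[0]+s*d[1],-s*d[0]+c*d[1]],q[2]-p[2])
for n,u,z in (("cruc",[158,498],.031),("fit",[592,360],.035),("c2",[401,110],.012),("ts",[151,222],.015)):
    w=px2w(f,C([u]),z)[0];d=w[:2]-p[:2];print(n,w.round(3),np.round([c*d[0]+s*d[1],-s*d[0]+c*d[1]],3))
E
```

```text
plate [0.52162458 0.19645872 0.33230787] [[-0.9, 0.8], [0.2, 1.0], [-1.5, 0.2], [1.9, -0.7], [0.4, -1.1], [0.1, -0.3]]
car [ 0.51243625  0.20420875 -0.01606082] [[-0.0, -0.1], [-0.2, 0.2], [-0.0, -0.2], [0.1, -0.1], [0.1, 0.2]]
car in plate [np.float64(-0.006157393246795884), np.float64(0.010323508613245871)] -0.3483686877569747
cruc [0.443 0.293 0.031] [-0.043  0.117]
fit [0.517 0.068 0.035] [-0.046 -0.12 ]
c2 [0.652 0.168 0.012] [ 0.114 -0.07 ]
ts [0.59  0.301 0.015] [0.098 0.077]
```

Candidates: the grey block on the plate at top-image (332,242); pink blocks at (212,221), (437,154) and (458,250); turquoise at (209,307). I choose the grey one. The close crop shows it grey with three marks in a row, lying on the dark plate. The lipped stop is at the right end (plate y = -120), next to the fitting.

>>> play_rows([
  [[0.025,-0.035,0,0,0,3.5,0.3],[0.025,-0.035,0,0,0,3.5,0.3],[0.025,-0.035,0,0,0,3.5,0.3],[0.025,-0.035,0,0,0,3.5,0.3],[0.025,-0.035,0,0,0,3.5,0.3],[0.025,-0.035,0,0,0,3.5,0.3],[0.025,-0.035,0,0,0,3.5,0.3],[0.025,-0.035,0,0,0,3.5,0.3],[0.025,-0.035,0,0,0,3.4,0.3],[0.025,-0.035,0,0,0,3.4,0.3]],
])

```text
time: 1.1
tool_pos: [0.4201, 0.2499, 0.2309]
tool_rot: [-0.0, -0.167, 0.986, -0.0]
contact_force: [0.5, -0.2, 0.5]
gripper_width: 0.3
grasp_force: 0.0
```

```bash
cat >> h.py <<'E'
P=[0.52162458,0.19645872,0.33230787]
def st(P=P):
    from scipy.spatial.transform import Rotation as Ro
    s=manip.state();t=s["tool_pos"];d=t[:2]-P[:2];c,n=np.cos(P[2]),np.sin(P[2])
    M=Ro.from_quat(np.roll(s["tool_rot"],-1)).as_matrix()
    F=s["contact_force"]
    print("t",s["time"],"tcp",t.round(4),"plate",np.round([c*d[0]+n*d[1],-n*d[0]+c*d[1]],4),"yaw-plate deg",np.degrees(np.arctan2(-M[0,1],M[1,1])-P[2]).round(2),"z",M[:,2].round(3),"Fplate",np.round([c*F[0]+n*F[1],-n*F[0]+c*F[1],F[2]],1),"g",round(s["gripper_width"],3))
E
python3 - <<'E'
from h import *
import pickle
st()
f=grab("wrist");cv2.imwrite("pics/w1.png",f["frame"]);pickle.dump(f,open("w1.pkl","wb"))
E
```

```text
t 1.1 tcp [0.4201 0.2499 0.2309] plate [-0.0786  0.0836] yaw-plate deg 0.16 z [-0. -0. -1.] Fplate [ 0.4 -0.3  0.5] g 0.3
```

View pics/w1.png

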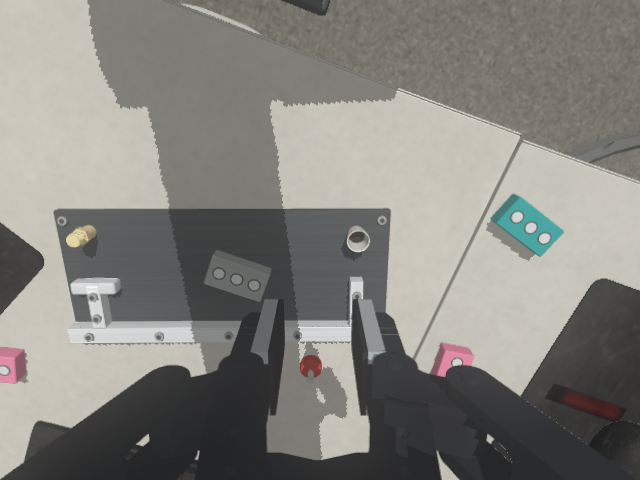

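```bash
python3 - <<'E'
from h import *
import pickle
f=pickle.load(open("w1.pkl","rb"))
c=f["frame"][195:355,40:240+40];cv2.imwrite("pics/crop2.png",cv2.convertScaleAbs(cv2.resize(c,None,fx=3.3,fy=3.3,interpolation=cv2.INTER_CUBIC),alpha=1.7))
E
```

```text
(no output)
```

View pics/crop2.png

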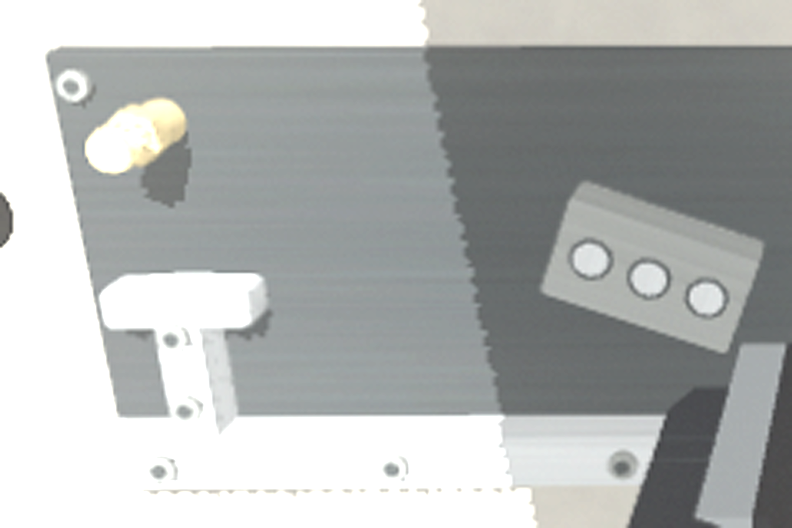

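```bash
python3 - <<'E'
from h import *
import pickle
f=pickle.load(open("w1.pkl","rb"))
C=lambda a:np.array(a,float)/3.3+[40,195]
m=1e-3
L=np.array([[-65,-150,8],[45,-150,8],[-65,150,8],[53,0,25]])*m
uv=np.r_[C([[50,49],[118,415]]),[[391,209]],C([[622,465]])]
p,r=fit(f,L,uv,[.5,.2,.3]); print("plate",p,r.tolist())
Lc=np.array([[15,27,16],[15,-27,16],[-15,-27,16],[-15,27,16],[0,0,16]])*m+[0,0,.008]
q,r=fit(f,Lc,C([[727,353],[541,291],[575,203],[758,265],[649,279]]),[.5,.2,0])
print("car",q,r.tolist())
d=q[:2]-p[:2];c,s=np.cos(p[2]),np.sin(p[2]);print("car in plate",[c*d[0]+s*d[1],-s*d[0]+c*d[1]],q[2]-p[2])
E
```

```text
plate [0.52072583 0.1987823  0.33877913] [[-2.8, -0.2], [-0.7, 0.3], [1.9, -0.1], [0.9, 0.4]]
car [ 0.51310537  0.20733655 -0.03485396] [[-0.0, 1.3], [-0.6, 0.6], [-1.1, -1.9], [1.5, -0.2], [0.5, -0.1]]
car in plate [np.float64(-0.0043444318241698835), np.float64(0.010600588336107728)] -0.37363308775808457
```

>>> play_rows([
  [[0.0223,-0.0316,0,0,0,0,0.3],[0.0223,-0.0317,0,0,0,0,0.3],[0,0,-0.04,0,0,0,0.3],[0,0,-0.045,0,0,0,0.3],[0,0,-0.045,0,0,0,0.3],[0,0,-0.04,0,0,0,0.3],[0,0,-0.03,0,0,0,0.3],[0,0,-0.018,0,0,0,0.3],[0,0,0,0,0,0,0.3],[0,0,0,0,0,0,0.3]],
])

```text
time: 2.15
tool_pos: [0.464, 0.1883, 0.0134]
tool_rot: [-0.0, -0.166, 0.986, -0.0]
contact_force: [0.2, 0.1, 0.8]
gripper_width: 0.302
grasp_force: 0.0
```

```bash
sed -i 's/^P=.*/P=[.5212,.1976,.3345]/' h.py; python3 - <<'E'
from h import *
st()
E
```

```text
t 2.15 tcp [0.464  0.1883 0.0134] plate [-0.0571  0.01  ] yaw-plate deg -0.11 z [-0.001 -0.    -1.   ] Fplate [0.2 0.1 0.8] g 0.302
```

>>> play_rows([
  [[0.00472,0.00164,0,0,0,0,0.3],[0.00472,0.00164,0,0,0,0,0.3],[0.00472,0.00164,0,0,0,0,0.3],[0.00472,0.00164,0,0,0,0,0.3],[0.00472,0.00164,0,0,0,0,0.3],[0.00472,0.00164,0,0,0,0,0.3],[0.00472,0.00164,0,0,0,0,0.3],[0.00472,0.00164,0,0,0,0,0.3],[0.00472,0.00164,0,0,0,0,0.3],[0.00472,0.00164,0,0,0,0,0.3]],
])

```text
time: 3.15
tool_pos: [0.5117, 0.2048, 0.0132]
tool_rot: [-0.0, -0.166, 0.986, 0.0]
contact_force: [0.0, 0.0, -0.4]
gripper_width: 0.298
grasp_force: 0.2
```

```bash
python3 - <<'E'
from h import *
import pickle
st()
f=grab("top");pickle.dump(f,open("top2.pkl","wb"));g=grab("wrist")
c=f["frame"][140:305,240:430]
a=cv2.resize(c,(400,347),interpolation=cv2.INTER_CUBIC);b=cv2.resize(g["frame"][:,:],(400,300))
o=np.zeros((347,800,3),np.uint8);o[:,:400]=a;o[:300,400:]=b
cv2.imwrite("pics/p2.png",o)
E
```

```text
t 3.15 tcp [0.5117 0.2048 0.0132] plate [-0.0066  0.0099] yaw-plate deg -0.11 z [-0. -0. -1.] Fplate [ 0.   0.  -0.4] g 0.298
```

View pics/p2.png

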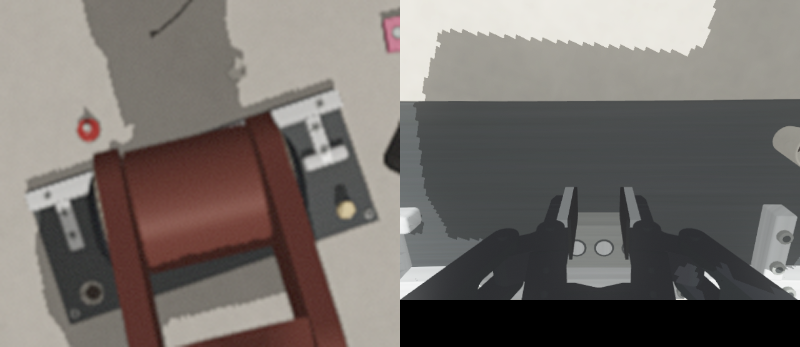

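The carrier has squared up ahead of both fingertips, with its centre mark at about (604,247) and its rear edge level. I'll go on to rail contact in small steps.

>>> play_rows([
  [[0.0019,0.00066,0,0,0,0,0.3],[0.0019,0.00066,0,0,0,0,0.3],[0.0019,0.00066,0,0,0,0,0.3],[0.0019,0.00066,0,0,0,0,0.3],[0,0,0,0,0,0,0.3]],
])

```text
time: 3.75
tool_pos: [0.5193, 0.2074, 0.0134]
tool_rot: [0.0, -0.166, 0.986, 0.0]
contact_force: [0.1, 0.8, 0.6]
gripper_width: 0.305
grasp_force: 0.0
```

>>> play_rows([
  [[0.00095,0.00033,0,0,0,0,0.3],[0,0,0,0,0,0,0.3]],
])

```text
time: 3.95
tool_pos: [0.52, 0.2076, 0.0133]
tool_rot: [0.0, -0.166, 0.986, 0.0]
contact_force: [0.2, 0.6, 0.2]
gripper_width: 0.299
grasp_force: 0.0
```

>>> play_rows([
  [[0.00095,0.00033,0,0,0,0,0.3],[0,0,0,0,0,0,0.3]],
])

```text
time: 4.15
tool_pos: [0.521, 0.208, 0.0133]
tool_rot: [0.0, -0.166, 0.986, 0.0]
contact_force: [0.3, 0.1, 0.5]
gripper_width: 0.3
grasp_force: 0.0
```

>>> play_rows([
  [[0.00095,0.00033,0,0,0,0,0.3],[0,0,0,0,0,0,0.3]],
])

```text
time: 4.35
tool_pos: [0.522, 0.2083, 0.0133]
tool_rot: [0.0, -0.166, 0.986, 0.0]
contact_force: [-1.1, -0.1, 0.4]
gripper_width: 0.299
grasp_force: 0.0
```

>>> play_rows([
  [[0.00095,0.00033,0,0,0,0,0.3],[0,0,0,0,0,0,0.3]],
])

```text
time: 4.55
tool_pos: [0.5224, 0.2085, 0.0132]
tool_rot: [-0.001, -0.166, 0.986, -0.0]
contact_force: [-1.4, -0.9, 1.0]
gripper_width: 0.3
grasp_force: 1.1
```

>>> play_rows([
  [[0.00095,0.00033,0,0,0,0,0.3],[0,0,0,0,0,0,0.3]],
])

```text
time: 4.75
tool_pos: [0.5225, 0.2085, 0.013]
tool_rot: [-0.002, -0.166, 0.986, -0.0]
contact_force: [-5.6, -2.7, 4.8]
gripper_width: 0.302
grasp_force: 2.9
```

>>> play_rows([
  [[-0.0075,-0.0026,0,0,0,0,0.3],[-0.0075,-0.0026,0,0,0,0,0.3],[0,0,0.025,0,0,0,0.3],[0,0,0.025,0,0,0,0.0],[0.0092,0.0339,0,0,0,0,0.0],[0.0092,0.0339,0,0,0,0,0.0],[0,0,0,0,0,0,0.0],[0,0,0,0,0,0,0.0],[0,0,0,0,0,0,0.0]],
])

```text
time: 5.65
tool_pos: [0.5265, 0.2708, 0.0628]
tool_rot: [-0.0, -0.165, 0.986, -0.0]
contact_force: [-0.7, -0.2, -0.2]
gripper_width: -0.005
grasp_force: 0.0
```

```bash
python3 - <<'E'
from h import *
import pickle
st()
g=grab("wrist");pickle.dump(g,open("w3.pkl","wb"));cv2.imwrite("pics/w3.png",cv2.convertScaleAbs(g["frame"],alpha=1.5))
E
```

```text
t 5.65 tcp [0.5265 0.2708 0.0628] plate [0.029  0.0674] yaw-plate deg -0.13 z [-0.001 -0.001 -1.   ] Fplate [-0.7  0.  -0.2] g -0.005
```

View pics/w3.png

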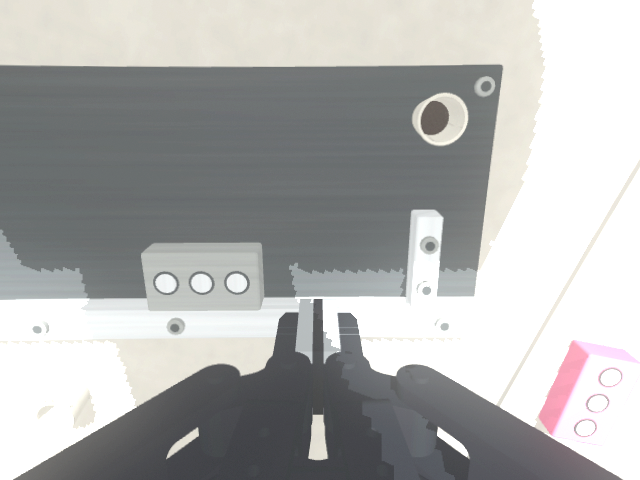

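>>> play_rows([
  [[0,0,-0.03,0,0,0,0],[0,0,-0.019,0,0,0,0],[0,0,0,0,0,0,0],[0.00164,-0.00472,0,0,0,0,0],[0.00164,-0.00472,0,0,0,0,0],[0.00164,-0.00472,0,0,0,0,0],[0.00164,-0.00472,0,0,0,0,0],[0.00164,-0.00472,0,0,0,0,0],[0.00164,-0.00472,0,0,0,0,0]],
])

```text
time: 6.6
tool_pos: [0.5379, 0.2433, 0.0154]
tool_rot: [0.001, -0.165, 0.986, 0.0]
contact_force: [0.2, 1.5, 2.0]
gripper_width: 0.001
grasp_force: 1.1
```

>>> play_rows([
  [[0.00164,-0.00472,0,0,0,0,0],[0.00164,-0.00472,0,0,0,0,0],[0.00164,-0.00472,0,0,0,0,0],[0.00164,-0.00472,0,0,0,0,0],[0.00164,-0.00472,0,0,0,0,0],[0.00164,-0.00472,0,0,0,0,0],[0.00164,-0.00472,0,0,0,0,0],[0.00164,-0.00472,0,0,0,0,0]],
])

```text
time: 7.4
tool_pos: [0.5502, 0.205, 0.0142]
tool_rot: [-0.0, -0.166, 0.986, -0.0]
contact_force: [-1.1, 2.0, 2.0]
gripper_width: -0.0
grasp_force: 1.0
```

```bash
python3 - <<'E'
from h import *
import pickle
st()
g=grab("wrist");pickle.dump(g,open("w4.pkl","wb"));cv2.imwrite("pics/w4.png",cv2.convertScaleAbs(g["frame"],alpha=1.5))
E
```

```text
t 7.4 tcp [0.5502 0.205  0.0142] plate [ 0.0298 -0.0025] yaw-plate deg -0.11 z [-0. -0. -1.] Fplate [-0.4  2.2  2. ] g -0.0
```

View pics/w4.png

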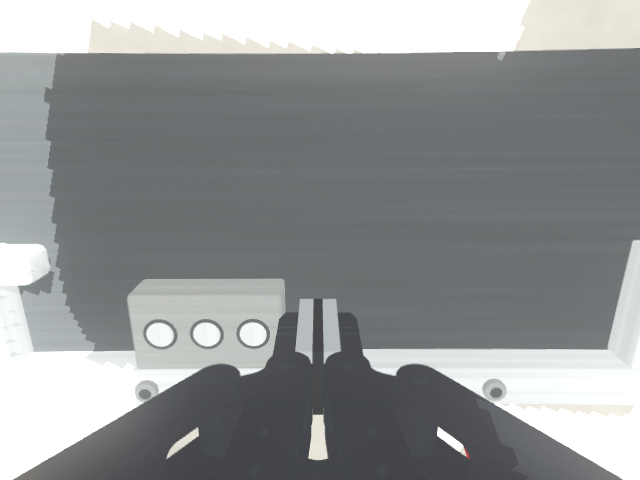

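>>> play_rows([
  [[0.00164,-0.00472,0,0,0,0,0],[0.00164,-0.00472,0,0,0,0,0],[0.00164,-0.00472,0,0,0,0,0],[0.00164,-0.00472,0,0,0,0,0],[0.00164,-0.00472,0,0,0,0,0],[0.00164,-0.00472,0,0,0,0,0],[0.00066,-0.0019,0,0,0,0,0],[0.00066,-0.0019,0,0,0,0,0],[0.00066,-0.0019,0,0,0,0,0],[0,0,0,0,0,0,0]],
])

```text
time: 8.45
tool_pos: [0.562, 0.1712, 0.0142]
tool_rot: [-0.0, -0.165, 0.986, -0.0]
contact_force: [0.4, -0.6, -0.6]
gripper_width: -0.004
grasp_force: 0.0
```

```bash
python3 - <<'E'
from h import *
st()
E
```

```text
t 8.45 tcp [0.562  0.1712 0.0142] plate [ 0.0298 -0.0383] yaw-plate deg -0.11 z [-0. -0. -1.] Fplate [ 0.2 -0.7 -0.6] g -0.004
```

>>> play_rows([
  [[0.00066,-0.0019,0,0,0,0,0],[0.00066,-0.0019,0,0,0,0,0],[0,0,0,0,0,0,0]],
])

```text
time: 8.75
tool_pos: [0.5633, 0.1674, 0.0143]
tool_rot: [-0.0, -0.165, 0.986, -0.0]
contact_force: [-0.1, 0.2, 0.6]
gripper_width: -0.0
grasp_force: 0.0
```

>>> play_rows([
  [[0.00033,-0.00095,0,0,0,0,0],[0.00033,-0.00095,0,0,0,0,0],[0,0,0,0,0,0,0]],
])

```text
time: 9.05
tool_pos: [0.5639, 0.1656, 0.0143]
tool_rot: [0.0, -0.166, 0.986, -0.0]
contact_force: [0.2, 0.5, -0.1]
gripper_width: -0.002
grasp_force: 0.0
```

>>> play_rows([
  [[0.00033,-0.00095,0,0,0,0,0],[0,0,0,0,0,0,0]],
])

```text
time: 9.25
tool_pos: [0.5643, 0.1647, 0.0143]
tool_rot: [0.0, -0.165, 0.986, -0.0]
contact_force: [-0.3, 0.8, -0.2]
gripper_width: -0.003
grasp_force: 0.1
```

>>> play_rows([
  [[0.00033,-0.00095,0,0,0,0,0],[0,0,0,0,0,0,0]],
])

```text
time: 9.45
tool_pos: [0.5646, 0.1637, 0.0143]
tool_rot: [0.0, -0.166, 0.986, -0.0]
contact_force: [0.3, -0.0, 0.2]
gripper_width: -0.001
grasp_force: 0.1
```

>>> play_rows([
  [[0.00033,-0.00095,0,0,0,0,0],[0,0,0,0,0,0,0]],
])

```text
time: 9.65
tool_pos: [0.5649, 0.1627, 0.0143]
tool_rot: [-0.0, -0.165, 0.986, -0.0]
contact_force: [-0.1, 0.3, 0.7]
gripper_width: -0.002
grasp_force: 0.1
```

>>> play_rows([
  [[0.00033,-0.00095,0,0,0,0,0],[0,0,0,0,0,0,0]],
])

```text
time: 9.85
tool_pos: [0.5653, 0.1618, 0.0143]
tool_rot: [0.0, -0.165, 0.986, -0.0]
contact_force: [0.4, -0.1, -0.5]
gripper_width: 0.003
grasp_force: 0.1
```

>>> play_rows([
  [[0.00033,-0.00095,0,0,0,0,0],[0,0,0,0,0,0,0]],
])

```text
time: 10.05
tool_pos: [0.5654, 0.1611, 0.0142]
tool_rot: [-0.0, -0.165, 0.986, 0.0]
contact_force: [-0.8, 0.7, 0.1]
gripper_width: -0.002
grasp_force: 0.6
```

Progress dropped on the last step, so this may be stop contact. I'll confirm it with force.

>>> play_rows([
  [[0.00033,-0.00095,0,0,0,0,0],[0,0,0,0,0,0,0]],
])

```text
time: 10.25
tool_pos: [0.5654, 0.1608, 0.0142]
tool_rot: [-0.0, -0.165, 0.986, 0.001]
contact_force: [-1.7, 4.0, 0.8]
gripper_width: -0.004
grasp_force: 2.5
```

>>> play_rows([
  [[0.00033,-0.00095,0,0,0,0,0],[0,0,0,0,0,0,0]],
])

```text
time: 10.45
tool_pos: [0.5654, 0.1606, 0.0142]
tool_rot: [-0.001, -0.165, 0.986, 0.002]
contact_force: [-3.0, 7.7, 1.4]
gripper_width: -0.0
grasp_force: 4.0
```

```bash
python3 - <<'E'
from h import *
import pickle
st()
g=grab("wrist");pickle.dump(g,open("w5.pkl","wb"));cv2.imwrite("pics/w5.png",cv2.convertScaleAbs(g["frame"],alpha=1.2))
E
```

```text
t 10.45 tcp [0.5654 0.1606 0.0142] plate [ 0.0296 -0.0494] yaw-plate deg -0.13 z [-0.002  0.003 -1.   ] Fplate [-0.3  8.2  1.4] g -0.0
```

View pics/w5.png

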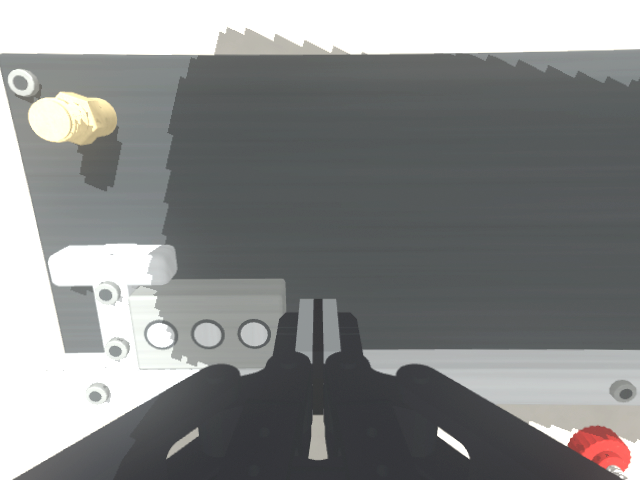

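The carrier is in the pocket with its end at the stop bar, about (130,330), and lies along the rail. I'll back off and press it gently against the rail at its exposed part, using shut fingertips.

>>> play_rows([
  [[-0.0016,0.0047,0,0,0,0,0],[-0.0016,0.0047,0,0,0,0,0],[0,0,0.025,0,0,0,0],[0,0,0.025,0,0,0,0],[-0.015,-0.0253,0,0,0,0,0],[-0.015,-0.0253,0,0,0,0,0],[0,0,0,0,0,0,0]],
])

```text
time: 11.2
tool_pos: [0.5317, 0.1159, 0.064]
tool_rot: [-0.001, -0.165, 0.986, -0.001]
contact_force: [0.6, 0.6, -1.0]
gripper_width: 0.002
grasp_force: 0.0
```

```bash
python3 - <<'E'
from h import *
import pickle
st()
g=grab("wrist");pickle.dump(g,open("w6.pkl","wb"));cv2.imwrite("pics/w6.png",cv2.convertScaleAbs(g["frame"],alpha=1.2))
E
```

```text
t 11.2 tcp [0.5317 0.1159 0.064 ] plate [-0.0169 -0.0806] yaw-plate deg -0.23 z [-0.001 -0.001 -1.   ] Fplate [ 0.8  0.3 -1. ] g 0.002
```

View pics/w6.png

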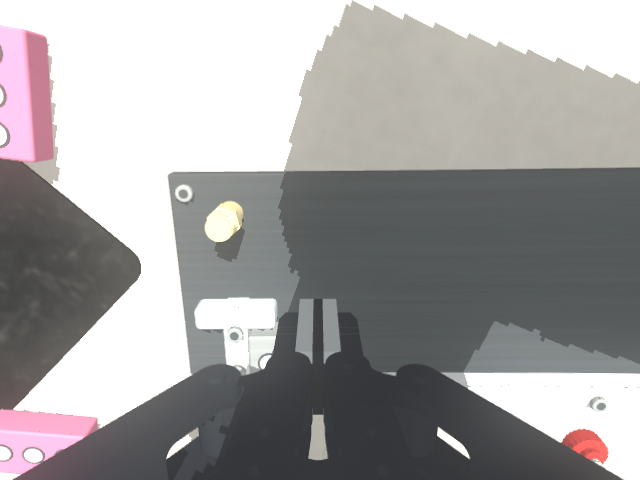

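>>> play_rows([
  [[-0.0007,0.0019,-0.025,0,0,0,0],[0,0,-0.025,0,0,0,0],[0,0,0,0,0,0,0],[0.0038,0.0013,0,0,0,0,0],[0.0038,0.0013,0,0,0,0,0],[0.0038,0.0013,0,0,0,0,0],[0.0038,0.0013,0,0,0,0,0],[0.0019,0.0007,0,0,0,0,0],[0,0,0,0,0,0,0]],
])

```text
time: 12.15
tool_pos: [0.5499, 0.1258, 0.0147]
tool_rot: [0.0, -0.166, 0.986, -0.0]
contact_force: [-0.2, -0.5, 0.1]
gripper_width: 0.001
grasp_force: 0.0
```

>>> play_rows([
  [[0.00095,0.00033,0,0,0,0,0],[0,0,0,0,0,0,0]],
])

```text
time: 12.35
tool_pos: [0.5503, 0.126, 0.0143]
tool_rot: [-0.0, -0.165, 0.986, -0.0]
contact_force: [-0.3, 0.0, 0.2]
gripper_width: -0.003
grasp_force: 0.0
```

```bash
python3 -c "
from h import *
st()"
```

```text
t 12.35 tcp [0.5503 0.126  0.0143] plate [ 0.004  -0.0772] yaw-plate deg -0.12 z [-0. -0. -1.] Fplate [-0.3  0.1  0.2] g -0.003
```

>>> play_rows([
  [[0.00095,0.00033,0,0,0,0,0],[0,0,0,0,0,0,0]],
])

```text
time: 12.55
tool_pos: [0.5511, 0.1263, 0.0142]
tool_rot: [-0.0, -0.166, 0.986, 0.0]
contact_force: [-0.1, -0.2, 0.1]
gripper_width: 0.003
grasp_force: 0.2
```

>>> play_rows([
  [[0.00095,0.00033,0,0,0,0,0],[0,0,0,0,0,0,0]],
])

```text
time: 12.75
tool_pos: [0.5514, 0.1263, 0.0141]
tool_rot: [-0.001, -0.166, 0.986, -0.0]
contact_force: [-4.9, -2.3, 3.7]
gripper_width: 0.004
grasp_force: 2.7
```

```bash
python3 -c "
from h import *
st()"
```

```text
t 12.75 tcp [0.5514 0.1263 0.0141] plate [ 0.0051 -0.0773] yaw-plate deg -0.1 z [-0.003 -0.001 -1.   ] Fplate [-5.3 -0.5  3.7] g 0.004
```

>>> play_rows([
  [[-0.0095,-0.0033,0,0,0,0,0],[-0.0095,-0.0033,0,0,0,0,0],[0,0,0.04,0,0,0,0],[0,0,0.04,0,0,0,0],[-0.035,-0.012,0.03,0,0,0,0],[-0.035,-0.012,0.03,0,0,0,0],[0,0,0,0,0,0,0]],
])

```text
time: 13.45
tool_pos: [0.4633, 0.0956, 0.1598]
tool_rot: [0.005, -0.165, 0.986, -0.001]
contact_force: [-0.2, 0.4, 0.5]
gripper_width: 0.002
grasp_force: 0.0
```

```bash
python3 - <<'E'
from h import *
import pickle
st()
g=grab("wrist")
def marks(f):
    im=cv2.cvtColor(f["frame"],cv2.COLOR_BGR2GRAY)
    c=cv2.HoughCircles(im,cv2.HOUGH_GRADIENT,1,8,param1=120,param2=16,minRadius=4,maxRadius=20)
    if c is None: return
    w=px2w(f,c[0][:,:2],.024);d=w[:,:2]-P[:2];a,n=np.cos(P[2]),np.sin(P[2])
    r=np.c_[c[0],1e3*(a*d[:,0]+n*d[:,1]),1e3*(-n*d[:,0]+a*d[:,1])]
    r=r[(r[:,3]>10)&(r[:,3]<50)&(abs(r[:,4])<130)];print(r.round(1))
for n in("w3","w5"):print(n);marks(pickle.load(open(n+".pkl","rb")))
print("now");marks(g)
E
```

```text
t 13.45 tcp [0.4633 0.0956 0.1598] plate [-0.0881 -0.0773] yaw-plate deg -0.14 z [ 0.011  0.    -1.   ] Fplate [-0.1  0.4  0.5] g 0.002
w3
[[237.5 282.5  11.6  30.3  31.2]
 [200.5 283.5  10.3  30.7  14. ]
 [428.5 244.5   9.6  11.7 118.6]
 [165.5 284.5  10.6  31.1  -2.2]
 [427.5 296.5  10.2  37.6 120.2]
 [424.5 288.5   6.6  33.5 118.4]]
w5
[[ 209.5  334.5   14.5   29.   -86.7]
 [ 158.5  333.5   15.    28.4 -104.4]
 [ 252.5  332.5   15.2   28.3  -71.5]
 [ 116.5  347.5   12.2   33.9 -119.8]
 [ 109.5  292.5   10.5   12.5 -119.1]
 [ 103.5  298.5    9.4   14.7 -121.4]]
now
[[ 260.5  349.5    7.1   14.  -120. ]
 [ 578.5  347.5    6.2   11.3  118.1]]
```

>>> play_rows([
  [[0,0,0,0,0,0,0],[0,0,0,0,0,0,0],[0,0,0,0,0,0,0]],
])

```text
time: 13.8
tool_pos: [0.4629, 0.0962, 0.1524]
tool_rot: [-0.002, -0.166, 0.986, 0.0]
contact_force: [0.7, 0.6, 0.4]
gripper_width: -0.001
grasp_force: 0.0
```

```bash
python3 -c "
from h import *
st();print(manip.job_done())"
```

```text
t 13.8 tcp [0.4629 0.0962 0.1524] plate [-0.0884 -0.0767] yaw-plate deg -0.1 z [-0.004 -0.    -1.   ] Fplate [0.8 0.3 0.4] g -0.001
the job is handed in; nothing more can be done
None
```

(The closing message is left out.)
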